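Find and open the free hatch of the vial collection box

ROBOT

A 6-joint arm with a two-finger parallel gripper is mounted at the origin on a cart in front of the work surface, level with it; the furniture and walls round the work are solid. World frame = base frame: x ahead of the robot, y to its left, z up, the work surface at z = 0. Lengths are in m, angles in rad, forces in N, time in s.
With the tool pointing down it reaches from about 0.375 to 0.9 m from the base axis. Payload 3.1 kg.
Tool frame: the origin (TCP) lies at the centre of the arm's flange, where the gripper is bolted on; the fingertips stand robot.tip_extent ahead of it and the grasp point (between the pads) lies 164 mm ahead of it (robot.tip_extent is the distance from the TCP to the fingertips, in m); z points along the fingers, y is the line along which they close (so a half turn about z gives the same grasp; the last joint's range is limited). The gripper opens to 87 mm and grips with 3 to 60 N. Pads are 19 mm wide; open, the fingers measure 117 mm over their backs; the gripper's body (75 mm by 190 mm) begins 51 mm behind the grasp point.
Start: joints at [1.018, 0.527, 1.433, -0, 1.181, -0.178], TCP at [0.228, 0.582, 0.405] pointing down, gripper open.
Joint ranges: [-3.08, 3.08], [-0.75, 2.2], [0.22, 2.44], [-1.43, 4.57], [0, 2.65], [-2.85, 2.85]. Speed limits (rad/s): [2.79, 2.79, 3.14, 3.14, 3.14, 3.14].

INTERFACE

Orientations are given as a unit quaternion [x, y, z, w].
In Python, from rig import get_obs, camera, hand_in, cut_out, robot gives the robot as it stands.
- The arm moves only by the tool step_arm, never from a script. Its argument "rows" is a list of rows, each a list of 6 numbers: the shift along the world's x, y, z in m, then the turn, a rotation vector about the world's x, y, z in degrees. A call has 1 to 12 rows; each row shifts and turns the commanded pose from where the row before left it; what a row does not reach is not made up. A row lasts 1/8 s, in which the tool goes at most 62.5 mm and 10.7 degrees, less where a joint would pass 70% of its speed; a pose out of reach is approached as far as the arm can. A call is refused whole if a number of a shift passes 0.0625 or a number of a turn 10.7, either way. A call with a gripper value outside its range is refused whole. "jaw" is the finger opening in m, from 0 to 0.087, set as the call begins (left out, the last holds). The fingers move at their own pace and stop on an object; "squeeze" is the grip in N (left out, the last holds). Time passes only in rows, so rows that do not move let the fingers close. It gives the time, the measured TCP pose, the force, the opening and the grip force at its end, in the units of the state.
- get_obs(): the state, without advancing time (a new reading comes with each control period).
- camera(name): name is "scene" or "side" or "wrist"; returns a dict with "pixels" (420x560x3 uint8, blue, green, red), "depth" (420x560 float32, m along the optical axis (not along the pixel's ray), 0 where there is no reading), "fov_y" (degrees; the focal length in pixels is half the picture's height over the tangent of half this angle, whatever the lens; pixels are square), "cx", "cy" (the principal point, pixels), "extrinsics" (4x4, takes a point from camera to world coordinates); the wrist camera has in their place "mount" (4x4, takes a point from camera to tool coordinates, whose origin is the TCP and whose axes are the flange's). Camera axes: x right, y up, looking along -z (the intrinsics and any distortion apply to the point x, -y, -z); pixel columns grow to the right and rows downward; lengths in m; the calibration is good to about 2 mm. The wrist camera is an equidistant fisheye: a pixel r from the principal point sees the ray r / f radians off the axis. A picture is of the moment at which its call begins: read the wrist's pose just before it.
- hand_in(): hands the job in; it is judged then, once.
Trained networks look in the newest picture that a camera, given by its name, has taken for a name from the list of things; names that differ only in an ending like _2 or _b are one class to them, and where a whole thing is asked for, a point or a joint stands for the part that bears it (a point fixed in the world has none). Each returns a list of dicts, best first, with "confidence" (0 to 1); they miss things now and then, are a little off and sometimes report something else, mostly with a low value. They report only what shows in the picture. A call takes as long as a camera call.
- cut_out(label, camera): "region" (420x560 bool, what is visible of it) and "extent" ([centre column, centre row, width, height] in pixels, round what is visible of it).
The state is a dict: "time": time; "q": joint angles; "joint_velocities": joint speeds; "joint_torque": joint torques, N m; "position": TCP position; "tool_rot": TCP orientation; "ft_force": force on the tool from outside, world axes, zero at the start; "moment": the same for the moment, N m; "grip_width": finger opening in m; "grip_force": force on a finger pad.
Only numpy, scipy, OpenCV 4.12 (cv2) and the standard library are available. Lean on these libraries where they do the work, as an engineer would, in place of code of your own. Each camera call takes 0.05 s, during which the arm holds its last target. There are 200 camera calls.

TASK

Used vials are to go into the empty compartment of the grey box, whose four hatches look alike: full inserts block three of them from below, and only the hatch over the empty compartment rocks when pressed. With the fingertips, press gently on the front half (the one nearer to you, with the tread strips) of one hatch after another until you find the one that rocks, then push that half down and away from you until the hatch stands wide open, and leave it so. Do not force the blocked hatches, and leave the small things round the box where they are.

Things in the scene. Friction and masses are not known exactly. Their poses are not given: they have to be found in the camera images.
- vial_box: Grey vial collection box, fixed to the worktop, 116 (x) x 302 (y) x 70 mm tall. Origin: centre of its underside; x points from its front (robot) side to its back, y along the row of four identical bare steel hatches in its top, centred at x = 0, y = +105, +35, -35, -105 mm (hatch 1 to 4). Front and back rims 14 mm wide, walls between the compartments 8 mm thick.
- box_top (a point): Centre of the box's top, 70 mm above its origin, same axes. Each hatch is a flat plate 84 (x) x 58 (y) x 5 mm, its top 69 mm above the worktop, with three dark tread strips on its front half. It tilts on a pivot across its middle (along y, 66.5 mm above the worktop): its front half goes down into the box while its back half rises.
- box_floor (a point): Centre of the box's inner floor, 6 mm above its origin, same axes. Each compartment is 62 (y) mm wide. In three of them a full insert stands 1.5 mm under the hatch and stops it after a slight play; in the other one, which differs from run to run and cannot be seen from outside, there is only an empty tray, its top 18 mm above the worktop.
- hatch_1_press (a point): on hatch 1, the place to press: on its top face, 28 mm in front of the pivot, mid-width; it moves with the hatch, its axes are those of the box while the hatch is closed
- hatch_1 (a joint): tilt of hatch 1, rad: 0 closed, positive as its front half goes down, from -0.05 to a stop at 1.25 (fully open, 72 degrees). Blocked hatches give no more than about 0.06. The pivot has stiff friction (0.09 N m, about 3 N at the press point) and no spring: a free hatch stays at whatever tilt it is left
- hatch_2_press (a point): on hatch 2, the place to press: on its top face, 28 mm in front of the pivot, mid-width; it moves with the hatch, its axes are those of the box while the hatch is closed
- hatch_2 (a joint): tilt of hatch 2, rad: 0 closed, positive as its front half goes down, from -0.05 to a stop at 1.25 (fully open, 72 degrees). Blocked hatches give no more than about 0.06. The pivot has stiff friction (0.09 N m, about 3 N at the press point) and no spring: a free hatch stays at whatever tilt it is left
- hatch_3_press (a point): on hatch 3, the place to press: on its top face, 28 mm in front of the pivot, mid-width; it moves with the hatch, its axes are those of the box while the hatch is closed
- hatch_3 (a joint): tilt of hatch 3, rad: 0 closed, positive as its front half goes down, from -0.05 to a stop at 1.25 (fully open, 72 degrees). Blocked hatches give no more than about 0.06. The pivot has stiff friction (0.09 N m, about 3 N at the press point) and no spring: a free hatch stays at whatever tilt it is left
- hatch_4_press (a point): on hatch 4, the place to press: on its top face, 28 mm in front of the pivot, mid-width; it moves with the hatch, its axes are those of the box while the hatch is closed
- hatch_4 (a joint): tilt of hatch 4, rad: 0 closed, positive as its front half goes down, from -0.05 to a stop at 1.25 (fully open, 72 degrees). Blocked hatches give no more than about 0.06. The pivot has stiff friction (0.09 N m, about 3 N at the press point) and no spring: a free hatch stays at whatever tilt it is left
- beaker_50: small clear glass beaker, 45 mm wide, 58 mm tall, loose, behind the box; origin at the centre of its underside as it stands or lies; to be left alone
- std_amber_2: small brown bottle with a black cap, 38 mm wide, 72 mm tall, loose, off the box's +y end; origin at the centre of its underside as it stands or lies; to be left alone
- filter_tin: low white tub with a blue lid, 53 mm wide, 42 mm tall, loose, off the box's -y end; origin at the centre of its underside as it stands or lies; to be left alone
- vial_6: clear vial with a blue cap, 12 mm wide, 33 mm tall, loose, in front of the box; origin at the centre of its underside as it stands or lies; to be left alone
- stir_bar: white stirring bar, 8 x 40 x 8 mm, lying loose in front of the box; origin at the centre of its underside as it stands or lies; to be left alone
- vial_2: brown vial with a black cap, 12 mm wide, 34 mm tall, loose, behind the box; origin at the centre of its underside as it stands or lies; to be left alone

How it is judged:
By the outcome, as a careful person would: the job done as asked, in the order asked, and still so for the second after the job is handed in, with the robot touching nothing.
It also fails if it takes over 45 s, if anything falls off the work surface, if the arm or the gripper's body presses on something with over 40 N, if the wrist force passes 120 N, or if a joint passes its speed limit or range.

## Working session

There is one attempt and no reset: what is moved stays moved. The work goes in short steps, Python scripts to look and compute and a tool call to move; the robot and the scene stay as the last step left them, time stands still between calls to the robot, and variables do not carry over. Pictures are saved under pics/ and viewed, at most 10 in all, crops included, and the job is handed in when it is done.

Besides the shell and the picture viewer there is one more tool, called as name(argument=value, ...), one argument or row to a line, values as JSON. step_arm: Moves the arm, as the interface text tells. Its arguments: {"type":"object","properties":{"rows":{"type":"array"},"jaw":{"type":"number"},"squeeze":{"type":"number"}},"required":["rows"]}

```bash
mkdir -p pics; cat > h.py <<'E'
import numpy as np, cv2
from rig import get_obs, camera, hand_in, cut_out, robot
def world(c):
    h,w=c["depth"].shape; f=h/2/np.tan(np.radians(c["fov_y"])/2)
    v,u=np.mgrid[:h,:w]; d=c["depth"]
    P=np.stack([(u-c["cx"])/f*d,-(v-c["cy"])/f*d,-d,np.ones_like(d)],-1)
    W=(P@np.array(c["extrinsics"]).T)[...,:3]; W[d==0]=np.nan; return W
E
python3 - <<'E'
from h import *
print(robot.tip_extent, get_obs())
for n in ("scene","side"):
    c=camera(n); cv2.imwrite(f"pics/{n}0.png",c["pixels"]); W=world(c)
    for r in cut_out("vial_box",n)[:2]:
        m=r["region"]; p=W[m]; p=p[np.isfinite(p).all(1)]
        t=p[(p[:,2]>.062)&(p[:,2]<.078)]
        print(n,r["confidence"],r["extent"],len(p),len(t),np.median(t,0),cv2.minAreaRect(t[:,:2].astype(np.float32)*1000))
        q=np.percentile(t,[1,99],axis=0);print(q)
    print(np.array(c["extrinsics"]).round(3).tolist(), c["fov_y"])
    for l in ("beaker_50","std_amber_2","filter_tin","vial_6","stir_bar","vial_2"):
        for r in cut_out(l,n)[:2]:
            p=W[r["region"]];p=p[np.isfinite(p).all(1)]
            print(l,round(r["confidence"],2),np.median(p,0).round(3),p[:,2].max().round(3))
E
```

```text
0.1822 {'time': 0.0, 'q': array([ 1.01845766e+00,  5.28458687e-01,  1.43390500e+00, -9.21523822e-06,
        1.18136571e+00, -1.78517346e-01]), 'joint_velocities': array([ 0.0002844 , -0.00047005, -0.0012282 , -0.00062762, -0.00104247,
       -0.00030769]), 'joint_torque': array([-9.18477872e-05, -4.40040636e+01, -1.76592761e+01,  6.32196385e-02,
        5.82730165e-02, -1.58685934e-04]), 'position': array([0.22803559, 0.58154657, 0.40377494]), 'tool_rot': array([ 1.85822424e-01,  9.82582762e-01, -9.99350976e-04, -3.77802339e-04]), 'ft_force': array([-0.59349778, -0.43400353,  0.98975659]), 'moment': array([ 0.00298931, -0.06196771,  0.00592368]), 'grip_force': 0.0, 'grip_width': 0.08686236087659704}
scene 0.59 [309.0, 260.6, 149.3, 113.1] 8698 6640 [ 0.50402423 -0.08864618  0.07010255] ((509.71319580078125, -78.10446166992188), (300.3994445800781, 117.09066772460938), 86.57791137695312)
[[ 0.44705138 -0.22509264  0.06324668]
 [ 0.56658134  0.06757226  0.07369596]]
[[0.423, 0.701, -0.574, 0.006], [-0.906, 0.33, -0.265, -0.246], [0.004, 0.632, 0.775, 0.845], [0.0, 0.0, 0.0, 1.0]] 50.3
[... 406 characters left out ...]
510.78643798828125, -78.8626708984375), (304.74066162109375, 116.83000946044922), 86.47112274169922)
[[ 0.44741222 -0.23014457  0.0635092 ]
 [ 0.56892903  0.06648464  0.07315464]]
[[0.875, 0.325, -0.358, 0.243], [-0.483, 0.557, -0.676, -0.578], [-0.02, 0.765, 0.644, 0.665], [0.0, 0.0, 0.0, 1.0]] 56.912262135528785
beaker_50 0.73 [ 0.602 -0.183  0.041] 0.062
std_amber_2 0.53 [0.508 0.109 0.058] 0.075
std_amber_2 0.23 [ 0.512 -0.046  0.07 ] 0.073
filter_tin 0.97 [ 0.5   -0.279  0.042] 0.046
vial_6 0.64 [ 0.498 -0.127  0.07 ] 0.075
vial_6 0.48 [ 0.427 -0.023  0.022] 0.035
stir_bar 0.47 [ 0.427 -0.101  0.007] 0.012
vial_2 0.64 [ 0.498 -0.127  0.07 ] 0.075
vial_2 0.48 [ 0.427 -0.023  0.022] 0.035
```

View pics/side0.png

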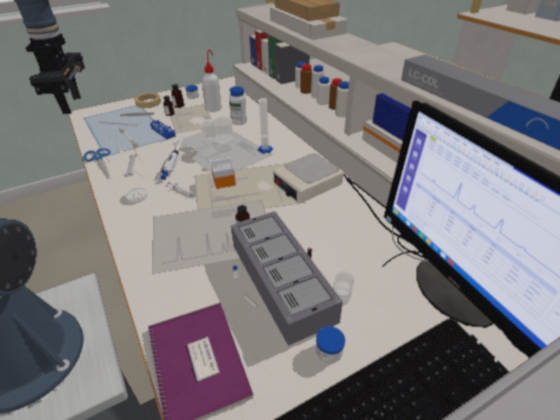

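```bash
python3 - <<'E'
from h import *
from scipy.spatial.transform import Rotation as R
c=np.array([.5102,-.0785]);a=np.radians(-3.5);ex=np.array([np.cos(a),np.sin(a)]);ey=np.array([-np.sin(a),np.cos(a)])
for i,y in enumerate((.105,.035,-.035,-.105)): print(i+1,(c-.028*ex+y*ey).round(4))
T=R.from_quat(get_obs()["tool_rot"]).as_matrix();print(T.round(3), "closing axis angle",np.degrees(np.arctan2(T[1,1],T[0,1])))
E
```

```text
1 [0.4887 0.028 ]
2 [ 0.4844 -0.0419]
3 [ 0.4801 -0.1117]
4 [ 0.4758 -0.1816]
[[-0.931  0.365  0.   ]
 [ 0.365  0.931  0.   ]
 [-0.     0.    -1.   ]] closing axis angle 68.58501803302157
```

The side view shows the box with its hatches at about (262,228), (275,250), (290,270) and (303,295), tread strips towards the robot. This fits the measured pose of (0.510, -0.0785) with yaw -3.5°, top at 70 mm. Next I move over hatch 1 with the jaw closed.

step_arm(
  rows=[
    [0.0217, -0.0461, 0, 0, 0, 1.5],
    [0.0217, -0.0461, 0, 0, 0, 1.5],
    [0.0217, -0.0461, 0, 0, 0, 1.5],
    [0.0217, -0.0461, 0, 0, 0, 1.5],
    [0.0217, -0.0461, 0, 0, 0, 1.5],
    [0.0217, -0.0461, 0, 0, 0, 1.5],
    [0.0217, -0.0461, 0, 0, 0, 1.5],
    [0.0217, -0.0461, 0, 0, 0, 1.5],
    [0.0217, -0.0461, 0, 0, 0, 1.5],
    [0.0217, -0.0461, 0, 0, 0, 1.5],
    [0.0217, -0.0461, 0, 0, 0, 1.5],
    [0.0217, -0.0461, 0, 0, 0, 1.5],
  ],
  jaw=0,
)

```text
time: 2.3
position: [0.4892, 0.027, 0.4051]
tool_rot: [0.03, 1.0, 0.0, 0.0]
ft_force: [0.1, -0.0, 0.3]
grip_width: 0.0005
grip_force: 0.0
```

step_arm(
  rows=[
    [0, 0, -0.05, 0, 0, 0],
    [0, 0, -0.05, 0, 0, 0],
    [0, 0, -0.025, 0, 0, 0],
    [0, 0, -0.01, 0, 0, 0],
    [0, 0, 0, 0, 0, 0],
    [0, 0, 0, 0, 0, 0],
    [0, 0, 0, 0, 0, 0],
  ],
)

```text
time: 3.18
position: [0.489, 0.0287, 0.2709]
tool_rot: [0.03, 1.0, -0.0, 0.001]
ft_force: [-0.0, -0.2, -0.1]
grip_width: -0.0
grip_force: 0.0
```

step_arm(
  rows=[
    [0, 0, -0.01, 0, 0, 0],
    [0, 0, -0.006, 0, 0, 0],
    [0, 0, -0.002, 0, 0, 0],
    [0, 0, 0, 0, 0, 0],
    [0, 0, 0, 0, 0, 0],
  ],
)

```text
time: 3.8
position: [0.4887, 0.0286, 0.2517]
tool_rot: [0.03, 1.0, -0.0, 0.0]
ft_force: [-0.5, -0.2, -0.1]
grip_width: 0.0002
grip_force: 0.0
```

step_arm(
  rows=[
    [0, 0, -0.001, 0, 0, 0],
    [0, 0, -0.001, 0, 0, 0],
    [0, 0, 0, 0, 0, 0],
  ],
)

```text
time: 4.18
position: [0.4886, 0.0286, 0.2506]
tool_rot: [0.03, 1.0, -0.0, 0.0]
ft_force: [-0.9, 0.4, 7.5]
grip_width: 0.0003
grip_force: 3.8
```

step_arm(
  rows=[
    [0, 0, -0.001, 0, 0, 0],
    [0, 0, 0, 0, 0, 0],
  ],
)

```text
time: 4.42
position: [0.4886, 0.0287, 0.2504]
tool_rot: [0.03, 1.0, -0.0, 0.001]
ft_force: [-3.1, -0.1, 15.5]
grip_width: -0.0
grip_force: 7.6
```

Hatch 1 doesn't give: 15 N with almost no travel, so it's blocked. On to hatch 2.

step_arm(
  rows=[
    [0, 0, 0.015, 0, 0, 0],
    [-0.0022, -0.035, 0, 0, 0, 0],
    [-0.0022, -0.035, 0, 0, 0, 0],
    [0, 0, 0, 0, 0, 0],
    [0, 0, -0.007, 0, 0, 0],
    [0, 0, -0.004, 0, 0, 0],
    [0, 0, 0, 0, 0, 0],
    [0, 0, 0, 0, 0, 0],
  ],
)

```text
time: 5.42
position: [0.4842, -0.0408, 0.2526]
tool_rot: [0.029, 1.0, 0.0, -0.0]
ft_force: [0.4, -0.2, 0.8]
grip_width: 0.0005
grip_force: 0.0
```

step_arm(
  rows=[
    [0, 0, -0.002, 0, 0, 0],
    [0, 0, -0.001, 0, 0, 0],
    [0, 0, 0, 0, 0, 0],
  ],
)

```text
time: 5.8
position: [0.4842, -0.0412, 0.25]
tool_rot: [0.03, 1.0, 0.0, 0.0]
ft_force: [1.0, 3.0, 3.9]
grip_width: 0.0006
grip_force: 2.0
```

step_arm(
  rows=[
    [0, 0, -0.001, 0, 0, 0],
    [0, 0, 0, 0, 0, 0],
  ],
)

```text
time: 6.05
position: [0.4842, -0.0413, 0.2488]
tool_rot: [0.03, 1.0, 0.0, 0.0]
ft_force: [0.2, 2.4, 4.2]
grip_width: 0.0008
grip_force: 2.4
```

step_arm(
  rows=[
    [0, 0, -0.001, 0, 0, 0],
    [0, 0, -0.001, 0, 0, 0],
    [0, 0, 0, 0, 0, 0],
  ],
)

```text
time: 6.42
position: [0.4843, -0.0414, 0.2467]
tool_rot: [0.03, 1.0, 0.0, 0.0]
ft_force: [0.9, 2.7, 5.1]
grip_width: 0.0009
grip_force: 2.0
```

Hatch 2 rocks: it moved about 4 mm at a steady 4 N. Now I work out the opening arc.

```bash
python3 - <<'E'
import numpy as np
L=182.2; a=np.radians(-3.5)
def tcp(phi,s,th):
    p=s*np.array([-np.cos(phi),-np.sin(phi)])+2.5*np.array([-np.sin(phi),np.cos(phi)])
    t=p-9.5*np.array([np.cos(th),np.sin(th)])
    return t+L*np.array([-np.sin(th),np.cos(th)])
prev=tcp(.25,18.5,0); N=10
for k in range(1,N+1):
    f=k/N; c=tcp(.25+f*(1.27-.25),18.5+f*5,np.radians(10*f)); d=c-prev; prev=c
    print(k,(d[0]*np.cos(a)).round(1),(d[0]*np.sin(a)).round(1),d[1].round(1), c.round(1))
E
```

```text
1 -3.3 0.2 -2.2 [-31.4 177.8]
2 -3.1 0.2 -2.4 [-34.5 175.5]
3 -2.9 0.2 -2.4 [-37.3 173. ]
4 -2.6 0.2 -2.5 [-39.9 170.5]
5 -2.3 0.1 -2.5 [-42.3 168. ]
6 -2.1 0.1 -2.5 [-44.4 165.5]
7 -1.8 0.1 -2.5 [-46.2 163. ]
8 -1.6 0.1 -2.4 [-47.8 160.6]
9 -1.4 0.1 -2.3 [-49.2 158.3]
10 -1.1 0.1 -2.2 [-50.3 156.1]
```

step_arm(
  rows=[
    [-0.0033, 0.0002, -0.0022, -0.06, -1, 0],
    [-0.0031, 0.0002, -0.0024, -0.06, -1, 0],
    [-0.0029, 0.0002, -0.0024, -0.06, -1, 0],
    [-0.0026, 0.0002, -0.0025, -0.06, -1, 0],
    [-0.0023, 0.0001, -0.0025, -0.06, -1, 0],
    [0, 0, 0, 0, 0, 0],
  ],
)

```text
time: 7.18
position: [0.4697, -0.0407, 0.2344]
tool_rot: [0.03, 0.999, -0.001, 0.043]
ft_force: [-0.3, -0.5, 2.1]
grip_width: 0.0004
grip_force: 0.5
```

step_arm(
  rows=[
    [-0.0021, 0.0001, -0.0025, -0.06, -1, 0],
    [-0.0018, 0.0001, -0.0025, -0.06, -1, 0],
    [-0.0016, 0.0001, -0.0024, -0.06, -1, 0],
    [0, 0, 0, 0, 0, 0],
  ],
)

```text
time: 7.68
position: [0.4641, -0.0401, 0.2269]
tool_rot: [0.03, 0.997, -0.002, 0.069]
ft_force: [-1.9, 0.6, 0.4]
grip_width: 0.0005
grip_force: 0.7
```

step_arm(
  rows=[
    [-0.0014, 0.0001, -0.0023, -0.06, -1, 0],
    [-0.0011, 0.0001, -0.0022, -0.06, -1, 0],
    [0, 0, 0, 0, 0, 0],
  ],
)

```text
time: 8.05
position: [0.4613, -0.0397, 0.2225]
tool_rot: [0.03, 0.996, -0.002, 0.087]
ft_force: [-3.3, -0.4, 3.6]
grip_width: 0.0004
grip_force: 2.0
```

```bash
cat > t.py <<'E'
from h import *
import sys
c0=np.array([.5102,-.0785]);a=np.radians(-3.5);ex=np.array([np.cos(a),np.sin(a)]);ey=np.array([-np.sin(a),np.cos(a)])
for n in ("scene","side"):
    c=camera(n);W=world(c);q=W[...,:2]-c0;X=q@ex;Y=q@ey;Z=W[...,2]
    m=(abs(Y-.035)<.022)&(X>.0)&(X<.045)&(Z>.078)&(Z<.118)
    if m.sum()>10: print(n,m.sum(),np.c_[X[m],Z[m]].mean(0), "tilt fit",np.degrees(np.arctan2(Z[m]-.0665,X[m])).mean(), Z[m].max(),np.degrees(np.arctan(np.polyfit(Z[m],X[m],1)[0])))
    cv2.imwrite(f"pics/{n}{sys.argv[1]}.png",cv2.resize(c["pixels"][170:350,200:400],None,fx=3,fy=3))
E
python3 t.py 1
```

```text
(no output)
```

View pics/side1.png

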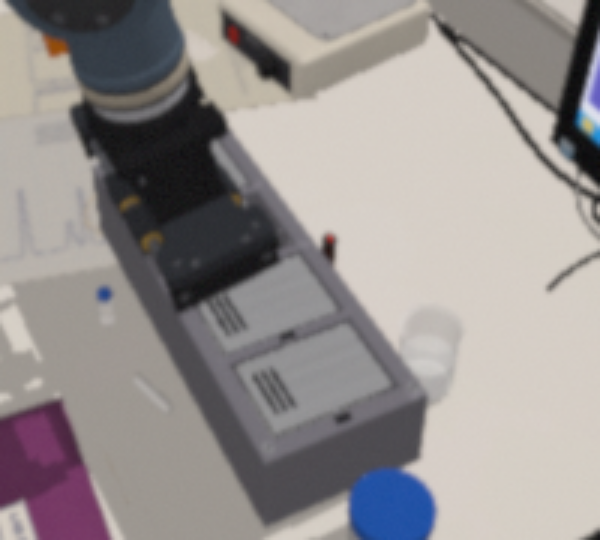

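The gripper hides the raised half of hatch 2; the other hatches, the vials and the bar are undisturbed. I'll push away from me until it meets the stop.

step_arm(
  rows=[
    [0.0015, -0.0001, -0.0005, 0, 0, 0],
    [0.001, -0.0001, 0, 0, 0, 0],
    [0, 0, 0, 0, 0, 0],
  ],
)

```text
time: 8.52
position: [0.4625, -0.0398, 0.2224]
tool_rot: [0.029, 0.996, -0.002, 0.085]
ft_force: [-9.0, -3.0, 9.3]
grip_width: 0.0004
grip_force: 5.8
```

step_arm(
  rows=[
    [0.001, -0.0001, 0, 0, 0, 0],
    [0, 0, 0, 0, 0, 0],
  ],
)

```text
time: 8.78
position: [0.4629, -0.0398, 0.2224]
tool_rot: [0.029, 0.996, -0.002, 0.084]
ft_force: [-11.0, -4.1, 11.3]
grip_width: 0.0007
grip_force: 6.9
```

step_arm(
  rows=[
    [-0.004, 0.0002, 0, 0, 0, 0],
    [-0.003, 0, 0.01, 0, 0, 0],
    [-0.005, 0, 0.025, 0, 0, 0],
    [-0.01, 0, 0.04, 0, 0, 0],
    [-0.01, 0, 0.06, 0, 0, 0],
    [-0.01, 0.05, 0.04, 0, 0, 0],
    [0, 0.06, 0, 0, 0, 0],
    [0, 0.06, 0, 0, 0, 0],
    [0, 0.06, 0, 0, 0, 0],
    [0, 0, 0, 0, 0, 0],
  ],
)

```text
time: 10.02
position: [0.4237, 0.1921, 0.397]
tool_rot: [0.026, 0.996, -0.002, 0.089]
ft_force: [1.7, -1.8, -0.7]
grip_width: 0.0008
grip_force: 0.0
```

```bash
python3 t.py 2
```

```text
scene 268 [0.00753017 0.09475177] tilt fit 75.69709481440701 0.11147289819351713 18.9275675088978
side 171 [0.00804502 0.09532141] tilt fit 75.07516970573288 0.10952578077037034 20.258883120795733
```

View pics/side2.png

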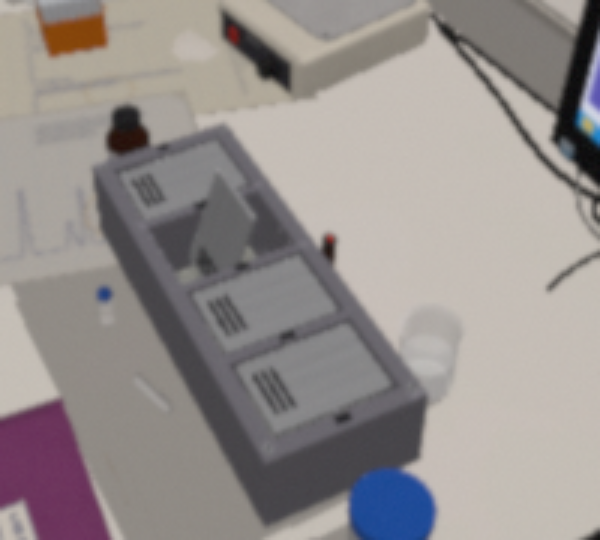

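Hatch 2 (about (225,225) in the crop) stands open, its plate at about 70–71°, which is the stop. The other three hatches are closed and the small things stand where they were.

```bash
python3 -c "
from rig import hand_in; print(hand_in())"
```

```text
the job is handed in; nothing more can be done
None
```

Hatch 2 was the one that rocked; it now stands open at about 70–71° (the stop is 72°), hatch 1 was pressed and found blocked, hatches 3 and 4 were never touched, nothing around the box appears to have moved, and the job is handed in.

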